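# Draw the dish tray out of the shield box with the tray hook

### The arm

A 6-joint arm with a two-finger parallel gripper is mounted at the origin on a cart in front of the work surface, level with it; the furniture and walls round the work are solid. World frame = base frame: x ahead of the robot, y to its left, z up, the work surface at z = 0. Lengths are in m, angles in rad, forces in N, time in s.
With the tool pointing down it reaches from about 0.325 to 0.875 m from the base axis. Payload 4.4 kg.
Tool frame: the origin (TCP) lies at the very end of the fingers, on their centre line; the grasp point (between the pads) lies 19 mm behind it; z points along the fingers, y is the line along which they close (so a half turn about z gives the same grasp; the last joint's range is limited). The gripper opens to 85 mm and grips with 20 to 120 N. Pads are 22 mm wide; open, the fingers measure 114 mm over their backs; the gripper's body (76 mm by 85 mm) begins 54 mm behind the grasp point. The pads swing forward as they close: fully open they stand 13 mm farther back than shut.
Start: joints at [1.065, 0.207, 1.542, -0, 1.393, -0.15], TCP at [0.2, 0.539, 0.211] pointing down, gripper open.
Joint ranges: [-2.73, 2.73], [-0.86, 2.22], [0.23, 2.46], [-1.11, 4.25], [0.08, 2.63], [-2.82, 2.82]. Speed limits (rad/s): [2.79, 2.79, 3.14, 3.14, 3.14, 3.14].

### API

Orientations are given as a rotation vector (axis times angle).
In Python, from cell import ctrl, get_image, spotter gives the robot as it stands.
- The arm moves only by the tool carry_out, never from a script. Its argument "commands" is a list of rows, each an object with "grip": the opening, from -1 (shut) to 1 (fully open); "translation": the shift along the world's x, y, z in units of 12 cm (1.0 is 12 cm), a list of three; "turn": the turn about the world's z in units of 45 degrees (1.0 is 45 degrees). A call has 1 to 20 rows; each row is the pose to reach, as a shift and turn from the pose commanded when the call began; what a row does not reach only later rows make up. A row lasts 1/10 s, in which the tool goes at most 50 mm and 8.59 degrees, less where a joint would pass 70% of its speed; a pose out of reach is approached as far as the arm can. A call with a number of a shift or a turn outside -1 to 1 is refused whole. A call with a gripper value outside its range is refused whole. The fingers move at their own pace and stop on an object; "newtons" is the grip in N (left out, the last holds). Time passes only in rows, so rows that repeat a pose let the fingers close. It gives the time, the measured TCP pose, the force, the opening and the grip force at its end, in the units of the state.
- ctrl.state(): the state, without advancing time (a new reading comes with each control period).
- get_image(name): name is "scene" or "top" or "wrist"; returns a dict with "frame" (400x640x3 uint8, red, green, blue), "range_z" (400x640 float32, m along the optical axis (not along the pixel's ray), 0 where there is no reading), "camera_matrix" (3x3 intrinsics, pixels), "xyz" and "rotation" of the camera in the world. Camera axes: x right, y down, z forward; pixel columns grow to the right and rows downward; lengths in m; the calibration is good to about 2 mm. A picture is of the moment at which its call begins.
- ctrl.sign_off(): hands the job in; it is judged then, once.
Trained networks look in a picture, given as the dict that the camera call returned (one of the last four; its "shot" number tells which), for a name from the list of things; names that differ only in an ending like _2 or _b are one class to them, and where a whole thing is asked for, a point or a joint stands for the part that bears it (a point fixed in the world has none). Each returns a list of dicts, best first, with "conf" (0 to 1); they miss things now and then, are a little off and sometimes report something else, mostly with a low value. They report only what shows in the picture. A call takes as long as a camera call.
- spotter.look_for(picture, label): "location" ([x, y, z] in m, in world coordinates, good to about 4 mm: the middle of the surface that is visible of it).
The state is a dict: "time": time; "qpos": joint angles; "qd": joint speeds; "tau": joint torques, N m; "position": TCP position; "tcp_rot": TCP orientation; "wrist_force": force on the tool from outside, world axes, zero at the start; "torque": the same for the moment, N m; "grip_width": finger opening in m; "finger_force": force on a finger pad.
Only numpy, scipy, OpenCV 4.12 (cv2) and the standard library are available. Lean on these libraries where they do the work, as an engineer would, in place of code of your own. Each camera call takes 0.05 s, during which the arm holds its last target. There are 200 camera calls.

### The job

Two trays stand in the clear shield box, one in each bay. Take the tray hook from its rest, drop its finger into the pull loop of the tray that carries the petri dish and draw that tray out along its lane until it comes up against the stops at the end of the apron, dish still in it. Then unhook and lay the hook back in its rest the way it lay; move the tray with the hook only, keep the gripper and arm off the box, the trays and their contents, and leave the other tray and the bottles, jar, cup and timer standing about where they are.

Things in the scene. Friction and masses are not known exactly. Their poses are not given: they have to be found in the camera images.
- tray_hook: Tray hook, 90 g. Origin: middle of its black flat-sided handle, 130 mm long (x), 14 wide (y), 18 high (z). A 7 mm steel rod runs on towards +x along the same axis and ends 200 mm from the origin in a 7 mm finger bent down (-z), its end 34 mm below the axis. Balances about 25 mm ahead of the origin. Lies in its rest, finger down, axis 60 mm over the bench; lifts straight up.
- hook_tip (a point): Lowest point of the hook's finger, at (200, 0, -34) mm in the hook's frame; the finger above it is upright to within 2 mm.
- hook_rest: Fixed rest: steel foot with two white forks 50 mm wide. Origin on the bench under the seated handle's middle; x along the lying hook, finger at +x. Rear fork (x = -52 mm) has a 19 mm slot for the handle, front fork (x = 120 mm) a 12 mm slot for the rod; both flare at the top, 75 mm up. Seated hook: its origin at (0, 0, 60) mm here, same axes. Handle is free for fingers from x = -40 to 60 mm.
- shield_box: Fixed box of 10 mm clear acrylic on a white base, 236 mm wide. Origin on the bench under the middle of its open mouth; +x leads in, trays come out along -x. Two bays, centre lines y = -54 and +54 mm, 98 mm wide, 200 deep; floor 8 mm, underside of roof 104, top 116 mm over the bench. Before the mouth the floor runs on as an apron to x = -150 mm, guides 12 mm high.
- stop (a point): Middle of the apron's end, at floor height, at x = -142 mm in the box's frame: there each lane has two stop blocks 14 mm high and 44 mm apart, between which the hook's finger passes. A tray against them has its origin at x = -82 mm in the box's frame.
- dish_tray: Steel tray with the petri dish, in either bay. 120 mm long (x), 92 wide (y), 28 high, walls and floor 3 mm, 0.2 to 0.5 kg, slides on the box's floor. Origin under its middle; +x as the box's, the pull loop on its -x front, towards the mouth. At the start its origin is 85 to 125 mm inside the mouth.
- dish_tray_loop (a point): Middle of the opening of that tray's pull loop, at (-76, 0, 22) mm in the tray's frame. The loop is a level U of 5 mm wire on the front wall, reaching to x = -96 mm; the opening runs from x = -60 to -91 mm, 34 mm wide, round at the front. The finger drops in from above; pulled towards -x it bears on the round front.
- other_tray: The other stainless tray, the same in all, carrying a box of slides; stands in the other bay and stays there.
- petri_dish: Petri dish, 69 mm across and 16 mm high, lying loose in the dish tray; origin under its middle.
- lab_timer: white round lab timer with a black knob, 68 mm across and 40 mm high, loose on the bench beside the box, on the side far from the robot; origin under its middle
- waste_jar: clear jar with a flat lid, 58 mm across and 80 mm high, loose on the bench right of the work; origin under its middle
- dropper_bottle: small dropper bottle, 25 mm across and 64 mm high, standing loose on the bench 12 to 19 cm before the end of the apron, often in the way of a hand that draws the tray straight out; origin under its middle
- dropper_cup: clear cup holding droppers, 61 mm across and 80 mm high, loose, right of the hook rest; origin under its middle

How it is judged:
By the outcome, as a careful person would: the job done as asked, in the order asked, and still so for the second after the job is handed in, with the robot touching nothing.
It also fails if it takes over 54 s, if anything falls off the work surface, if the arm or the gripper's body presses on something with over 40 N, if the wrist force passes 120 N, or if a joint passes its speed limit or range.

## Working session

There is one attempt and no reset: what is moved stays moved. The work goes in short steps, Python scripts to look and compute and a tool call to move; the robot and the scene stay as the last step left them, time stands still between calls to the robot, and variables do not carry over. Pictures are saved under pics/ and viewed, at most 10 in all, crops included, and the job is handed in when it is done.

Besides the shell and the picture viewer there is one more tool, called after "Emit:" as name(argument=value, ...), one argument or row to a line, values as JSON. carry_out: Moves the arm, as the interface text tells. Its arguments: {"type":"object","properties":{"commands":{"type":"array","items":{"type":"object","properties":{"grip":{"type":"number"},"translation":{"type":"array","items":{"type":"number","minimum":-1,"maximum":1}},"turn":{"type":"number","minimum":-1,"maximum":1}}}},"newtons":{"type":"number"}},"required":["commands"]}

```bash
mkdir -p pics; cat > h.py <<'E'
import numpy as np, cv2
from cell import ctrl, get_image, spotter
def save(p,n): cv2.imwrite('pics/'+n+'.png', p["frame"][:,:,::-1])
def pts(p):
    K=np.array(p["camera_matrix"]);z=p["range_z"];v,u=np.mgrid[:z.shape[0],:z.shape[1]]
    c=np.stack([(u-K[0,2])/K[0,0]*z,(v-K[1,2])/K[1,1]*z,z],-1)
    w=c@np.array(p["rotation"]).T+np.array(p["xyz"]); w[z==0]=np.nan
    return w
def proj(p,X):
    K=np.array(p["camera_matrix"]);c=(np.atleast_2d(X)-p["xyz"])@np.array(p["rotation"])
    q=c@K.T; return q[:,:2]/q[:,2:]
def ray(p,u,v,h):
    K=np.array(p["camera_matrix"]);d=np.array(p["rotation"])@np.linalg.solve(K,[u,v,1.]);o=np.array(p["xyz"])
    return o+d*(h-o[2])/d[2]
E
python3 - <<'E'
from h import *
np.set_printoptions(precision=3,suppress=True)
for n in ("top","scene"):
    p=get_image(n);save(p,n+"0");print(n,p["xyz"],np.array(p["rotation"]).round(3).tolist(),p["camera_matrix"][0][0])
    for l in "tray_hook hook_tip hook_rest shield_box dish_tray dish_tray_loop other_tray petri_dish lab_timer waste_jar dropper_bottle dropper_cup".split():
        for r in spotter.look_for(p,l)[:2]: print(l,np.round(r["location"],3),round(r["conf"],2),proj(p,r["location"])[0].round())
print(ctrl.state())
E
```

```text
top [ 0.295 -0.067  1.41 ] [-1.974, 2.227, -0.254] 369.63901310039404Traceback (most recent call last):
  File "<stdin>", line 6, in <module>
  File "h.py", line 11, in proj
    q=c@K.T; return q[:,:2]/q[:,2:]
      ~^~~~
ValueError: matmul: Input operand 1 has a mismatch in its core dimension 0, with gufunc signature (n?,k),(k,m?)->(n?,m?) (size 3 is different from 1)
```

Rotation is a rotation vector; convert it.

```bash
sed -i 's/np.array(p\["rotation"\])/R(p)/g' h.py; cat >> h.py <<'E'
def R(p): return cv2.Rodrigues(np.array(p["rotation"],float))[0]
np.set_printoptions(precision=4,suppress=True)
E
python3 - <<'E'
from h import *
for n in ("top","scene"):
    p=get_image(n);save(p,n+"0");print(n,p["xyz"],R(p)[:,2],p["camera_matrix"][0][0])
    for l in "tray_hook hook_tip hook_rest shield_box dish_tray dish_tray_loop other_tray petri_dish lab_timer waste_jar dropper_bottle dropper_cup".split():
        for r in spotter.look_for(p,l)[:2]: print(l,np.round(r["location"],3),round(r["conf"],2),proj(p,r["location"])[0].round())
print(ctrl.state())
E
```

```text
top [ 0.2953 -0.0671  1.4102] [ 0.2268 -0.0242 -0.9736] 369.63901310039404
tray_hook [ 0.488 -0.406  0.065] 0.6 [409. 217.]
hook_tip [ 0.484 -0.408  0.07 ] 0.71 [410. 218.]
hook_tip [ 0.646 -0.247  0.078] 0.19 [360. 180.]
hook_rest [ 0.498 -0.398  0.009] 0.72 [403. 217.]
shield_box [0.546 0.294 0.111] 0.78 [215. 222.]
dish_tray [ 0.485 -0.406  0.066] 0.73 [409. 218.]
lab_timer [0.728 0.182 0.026] 0.73 [247. 176.]
lab_timer [ 0.497 -0.399  0.014] 0.53 [404. 217.]
waste_jar [ 0.645 -0.248  0.083] 0.67 [361. 180.]
dropper_bottle [ 0.48  -0.411  0.067] 0.56 [411. 219.]
dropper_bottle [ 0.571 -0.068  0.041] 0.55 [316. 207.]
dropper_cup [ 0.448 -0.56   0.048] 0.72 [451. 223.]
scene [ 0.0111 -0.8323  0.989 ] [ 0.4465  0.5579 -0.6996] 374.26778030022194
tray_hook [ 0.481 -0.415  0.066] 0.92 [353. 275.]
shield_box [0.549 0.275 0.05 ] 0.85 [247. 157.]
shield_box [ 0.446 -0.559  0.054] 0.49 [381. 319.]
dish_tray [0.522 0.286 0.024] 0.45 [241. 164.]
dish_tray_loop [0.521 0.285 0.025] 0.77 [241. 164.]
other_tray [0.624 0.305 0.031] 0.46 [259. 150.]
petri_dish [ 0.445 -0.558  0.056] 0.4 [380. 319.]
petri_dish [0.505 0.332 0.024] 0.39 [232. 160.]
lab_timer [0.727 0.169 0.028] 0.61 [299. 156.]
waste_jar [ 0.644 -0.268  0.064] 0.96 [358. 220.]
dropper_bottle [ 0.569 -0.068  0.035] 0.65 [304. 204.]
dropper_cup [ 0.446 -0.558  0.053] 0.59 [380. 319.]
dropper_cup [0.547 0.276 0.051] 0.51 [247. 157.]
{'time': 1.4, 'qpos': array([ 1.0645,  0.2066,  1.5415,  0.    ,  1.3935, -0.1505]), 'qd': array([ 0.0012, -0.0016, -0.0004, -0.0005,  0.0007,  0.0015]), 'tau': array([ -0.0008, -38.305 , -29.1959,  -0.0003,   0.001 ,  -0.    ]), 'position': array([0.2003, 0.539 , 0.2107]), 'tcp_rot': array([-0.5559, -3.092 ,  0.    ]), 'wrist_force': array([0.4942, 0.0592, 0.1459]), 'torque': array([-0.0232, -0.0318,  0.0019]), 'finger_force': 0.0, 'grip_width': 0.08561471173436504}
```

View pics/top0.png

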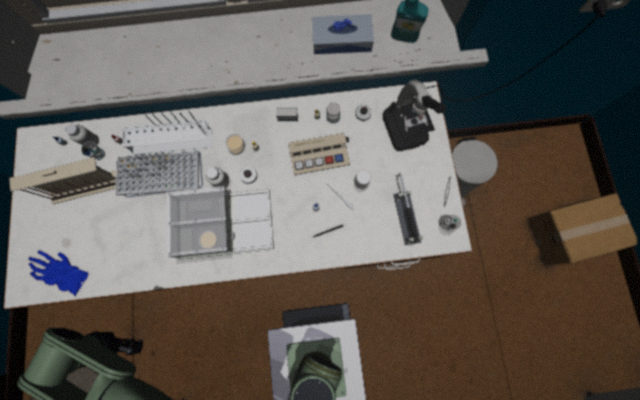

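View pics/scene0.png

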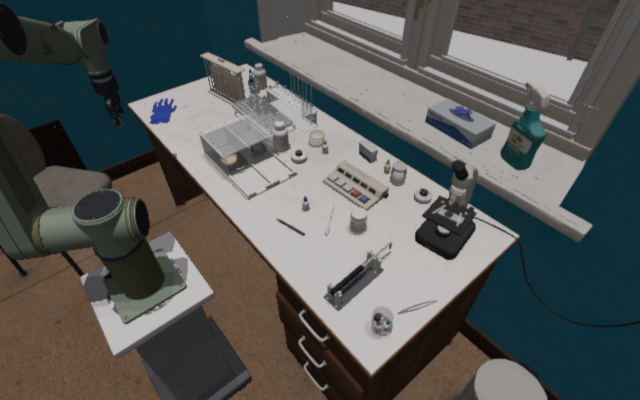

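The top view shows the box at about (200,225), with the mouth facing right (world -y). The petri dish is in the near bay at (208,240), the bottle at (316,207), and the hook in its rest at (405,215), its rod pointing away from the robot. The scene view agrees: hook at (353,275), dish at (230,160). Next I'll move the wrist camera over the box mouth.

Emit:
carry_out(
  commands=[
    {"translation": [0.33, -0.33, 0.33], "grip": 1},
    {"translation": [0.67, -0.67, 0.67], "grip": 1},
    {"translation": [1, -1, 1], "grip": 1},
    {"translation": [1, -1, 1], "grip": 1},
  ],
)

```text
validation failed for argument at $.co...
```

Emit:
carry_out(
  commands=[
    {"translation": [0.33, -0.33, 0.1], "grip": 1},
    {"translation": [0.67, -0.67, 0.2], "grip": 1},
    {"translation": [1, -1, 0.3], "grip": 1},
    {"translation": [1, -1, 0.3], "grip": 1},
  ],
)

```text
validation failed for argument at $.co...
```

Emit:
carry_out(
  commands=[
    {"translation": [0.0, -0.4, 0], "grip": 1},
    {"translation": [0, -0.8, 0], "grip": 1},
    {"translation": [0, -1, 0], "grip": 1},
    {"translation": [0, -1, 0], "grip": 1},
    {"translation": [0, -1, 0], "grip": 1},
  ],
)

```text
validation failed for argument at $.co...
```

```bash
python3 - <<'E'
from h import *
p=get_image("wrist");save(p,"w0");np.savez("w0",**p);print(p["xyz"],R(p),p["camera_matrix"],ctrl.state()["position"],ctrl.state()["time"])
for l in "tray_hook shield_box stop dish_tray dish_tray_loop other_tray petri_dish dropper_bottle".split():
        for r in spotter.look_for(p,l)[:2]: print(l,np.round(r["location"],3),round(r["conf"],2),proj(p,r["location"])[0].round())
E
```

```text
[0.1352 0.5644 0.3742] [[ 0.3474  0.9012  0.2591]
 [ 0.9377 -0.3342 -0.0947]
 [ 0.0013  0.2759 -0.9612]] [[339.1606   0.     311.4385]
 [  0.     339.1606 209.3053]
 [  0.       0.       1.    ]] [0.2003 0.539  0.2107] 1.45
```

View pics/w0.png

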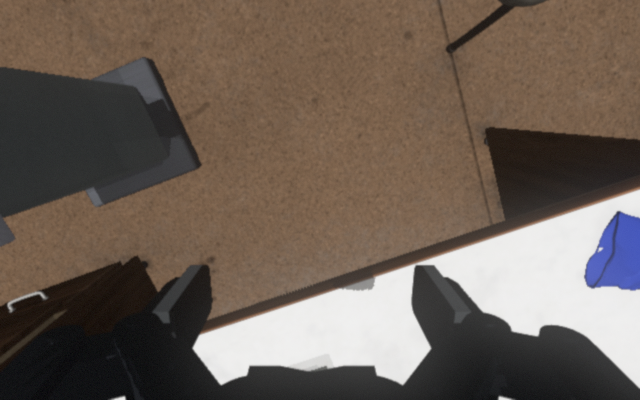

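The refused moves didn't run. This wrist view shows only the floor and the bench edge, with the camera on the base side of the tool and image-down along +x. I'll retry with all the fields given.

Emit:
carry_out(
  commands=[
    {"translation": [0.33, -0.33, 0.33], "turn": 0, "grip": 1},
    {"translation": [0.67, -0.67, 0.67], "turn": 0, "grip": 1},
    {"translation": [1, -1, 1], "turn": 0, "grip": 1},
    {"translation": [1, -1, 1], "turn": 0, "grip": 1},
  ],
  newtons=40,
)

```text
time: 2.25
position: [0.3165, 0.4223, 0.3274]
tcp_rot: [0.555, 3.092, 0.0]
wrist_force: [1.0, 0.7, 1.1]
grip_width: 0.0854
finger_force: 0.0
```

Emit:
carry_out(
  commands=[
    {"translation": [0.33, -0.33, 0.1], "turn": 0, "grip": 1},
    {"translation": [0.67, -0.67, 0.2], "turn": 0, "grip": 1},
    {"translation": [1, -1, 0.3], "turn": 0, "grip": 1},
    {"translation": [1, -1, 0.3], "turn": 0, "grip": 1},
  ],
)

```text
time: 2.65
position: [0.4385, 0.3007, 0.3634]
tcp_rot: [0.561, 3.088, 0.0]
wrist_force: [-0.9, 0.6, 0.2]
grip_width: 0.0855
finger_force: 0.0
```

Emit:
carry_out(
  commands=[
    {"translation": [0.0, -0.4, 0.1], "turn": 0, "grip": 1},
    {"translation": [0, -0.8, 0.2], "turn": 0, "grip": 1},
    {"translation": [0, -1, 0.2], "turn": 0, "grip": 1},
    {"translation": [0, -1, 0.2], "turn": 0, "grip": 1},
    {"translation": [0, -1, 0.2], "turn": 0, "grip": 1},
  ],
)

```text
time: 3.15
position: [0.4358, 0.1835, 0.3862]
tcp_rot: [0.558, 3.092, 0.001]
wrist_force: [-0.1, -0.9, -1.2]
grip_width: 0.0856
finger_force: 0.0
```

```bash
python3 - <<'E'
from h import *
p=get_image("wrist");save(p,"w1");np.savez("w1",**p);print(p["xyz"],ctrl.state()["position"],ctrl.state()["time"])
for l in "shield_box dish_tray dish_tray_loop other_tray petri_dish dropper_bottle".split():
        for r in spotter.look_for(p,l)[:2]: print(l,np.round(r["location"],3),round(r["conf"],2),proj(p,r["location"])[0].round())
E
```

```text
[0.3707 0.2088 0.5498] [0.4357 0.1841 0.386 ] 3.2
shield_box [0.537 0.323 0.117] 0.58 [436. 203.]
dish_tray [0.502 0.254 0.034] 0.68 [368. 184.]
dish_tray_loop [0.502 0.255 0.032] 0.48 [368. 183.]
other_tray [ 0.537 -0.406  0.06 ] 0.54 [  3. 341.]
```

View pics/w1.png

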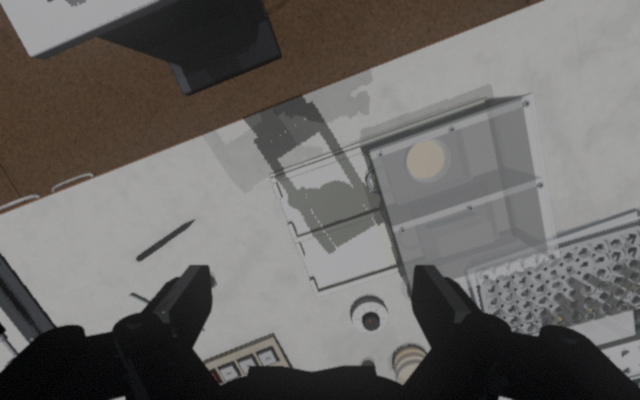

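The dish shows at (425,160) in the near bay, the loop at about (370,183), and the apron spans (272,176) to (318,291). I'll zoom in for corner picking.

```bash
python3 - <<'E'
from h import *
p=np.load("w1.npz");f=p["frame"][:,:,::-1][85:310,260:560]
f=cv2.convertScaleAbs(f,alpha=1.3)
cv2.imwrite("pics/w1c.png",cv2.resize(f,None,fx=2.6,fy=2.6,interpolation=cv2.INTER_CUBIC))
w=pts(p)
# height map summaries
for lo,hi in ((.106,.125),(.004,.011),(.013,.024),(.024,.05)):
    m=(w[...,2]>lo)&(w[...,2]<hi)&(w[...,1]>-.02)&(w[...,1]<.5)&(w[...,0]>.38)&(w[...,0]<.75)
    print(lo,m.sum(),cv2.minAreaRect(w[m][:,:2].astype(np.float32)*1000), np.median(w[m],0))
E
```

```text
0.106 25754 ((559.42041015625, 364.41595458984375), (210.60733032226562, 236.51992797851562), 88.97994995117188) [0.541  0.3718 0.1146]
0.004 10942 ((574.2286987304688, 231.3102264404297), (309.46405029296875, 529.9949951171875), 6.297935485839844) [0.5377 0.1962 0.0083]
0.013 2899 ((597.29833984375, 223.69821166992188), (485.0872497558594, 308.6072998046875), 89.50872802734375) [0.5583 0.1744 0.02  ]
0.024 1819 ((597.3021240234375, 239.27391052246094), (517.896484375, 305.2958068847656), 89.99061584472656) [0.7272 0.2879 0.039 ]
```

View pics/w1c.png

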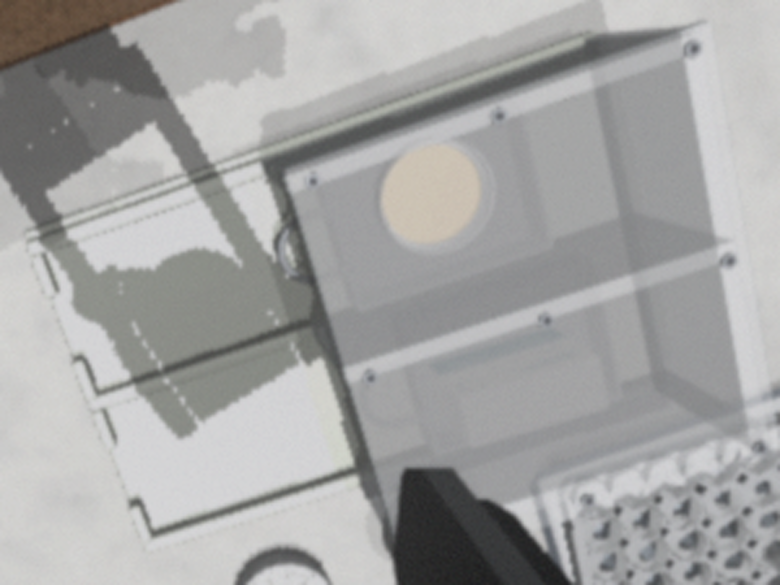

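```bash
python3 - <<'E'
from h import *
p=np.load("w1.npz");w=pts(p)
m=(w[...,2]>.108)&(w[...,2]<.122)&(w[...,1]>.2)&(w[...,1]<.5)&(w[...,0]>.38)&(w[...,0]<.75)
q=w[m]
for a,b,f,lo,hi in ((0,1,np.min,.45,.62),(1,0,np.min,.27,.46),(0,1,np.max,.45,.66),(1,0,np.max,.4,.46)):
    e=np.arange(lo,hi,.006);X=[];Y=[]
    for c in e:
        s=q[abs(q[:,a]-c)<.003]
        if len(s)>5: X.append(c);Y.append(f(s[:,b]))
    k=np.polyfit(X,Y,1);r=np.array(Y)-np.polyval(k,X);g=abs(r)<.004
    k=np.polyfit(np.array(X)[g],np.array(Y)[g],1);print("xy"[a],k,np.degrees(np.arctan(k[0])),r.std())
for n,u,v,h in (("gcorn near",271.5,175.4,.012),("gcorn far",317.7,295.8,.012),("mid end",297,239,.012),("loop front outer",260+277/2.6,85+250/2.6,.03),("dish",260+430/2.6,85+192/2.6,.027),("roof corner",260+285/2.6,85+172/2.6,.116),("roofdiv",260+350/2.6,85+375/2.6,.116),("lane div mouth",260+312/2.6,85+322/2.6,.012)): print(n,ray(p,u,v,h))
for a,b in ((47,273),(80,365),(108,425),(135,505)): print("stop",ray(p,260+a/2.6,85+b/2.6,.022))
E
```

```text
x [-0.0174  0.2691] -0.9985794614105626 8.631811486904232e-05
y [0.0168 0.4353] 0.959844993537276 0.00011022904145464674
x [-0.0178  0.4788] -1.022361529502998 0.0004472956300830981
y [0.0254 0.6671] 1.4569198064424946 0.00047469198229789554
gcorn near [0.4403 0.1158 0.012 ]
gcorn far [0.6697 0.1107 0.012 ]
mid end [0.5562 0.115  0.012 ]
loop front outer [0.498  0.2542 0.03  ]
dish [0.4971 0.3501 0.027 ]
roof corner [0.4415 0.2622 0.116 ]
roofdiv [0.5533 0.2621 0.116 ]
lane div mouth [0.5544 0.2624 0.012 ]
stop [0.4645 0.1184 0.022 ]
stop [0.5269 0.1157 0.022 ]
stop [0.5711 0.1178 0.022 ]
stop [0.6306 0.1142 0.022 ]
```

Box: mouth centre at about (0.558, 0.260), inward heading 89°. The dish tray's loop front is near (0.50, 0.254). Now to the hook rest, taking a wrist view of the bottle on the way.

Emit:
carry_out(
  commands=[
    {"translation": [0.0, -0.4, 0], "turn": 0.1, "grip": 1},
    {"translation": [0, -0.8, 0], "turn": 0.25, "grip": 1},
    {"translation": [0, -1, 0], "turn": 0.35, "grip": 1},
  ],
)

```text
time: 3.8
position: [0.4356, 0.0618, 0.386]
tcp_rot: [-0.121, -3.139, 0.002]
wrist_force: [0.3, 0.4, 0.9]
grip_width: 0.0855
finger_force: 0.0
```

Emit:
carry_out(
  commands=[
    {"translation": [0.0, -0.4, 0], "turn": 0.15, "grip": 1},
    {"translation": [0, -0.8, 0], "turn": 0.3, "grip": 1},
    {"translation": [0, -1, 0], "turn": 0.35, "grip": 1},
  ],
)

```text
time: 4.1
position: [0.4356, -0.0587, 0.386]
tcp_rot: [0.307, -3.126, 0.001]
wrist_force: [0.8, 0.1, 0.6]
grip_width: 0.0853
finger_force: 0.0
```

Emit:
carry_out(
  commands=[
    {"translation": [0.0, -0.4, 0], "turn": 0, "grip": 1},
    {"translation": [0, -0.8, 0], "turn": 0, "grip": 1},
    {"translation": [0, -1, 0], "turn": 0, "grip": 1},
  ],
)

```text
time: 4.4
position: [0.4356, -0.1794, 0.3857]
tcp_rot: [0.3, -3.126, 0.001]
wrist_force: [0.4, 0.2, 0.1]
grip_width: 0.0852
finger_force: 0.0
```

```bash
python3 - <<'E'
from h import *
p=get_image("wrist");save(p,"w2");np.savez("w2",**p);print(p["xyz"],ctrl.state()["position"],ctrl.state()["time"])
for l in "dropper_bottle tray_hook".split():
        for r in spotter.look_for(p,l)[:2]: print(l,np.round(r["location"],3),round(r["conf"],2),proj(p,r["location"])[0].round())
E
```

```text
[ 0.3674 -0.1918  0.5493] [ 0.4355 -0.1817  0.3853] 4.45
dropper_bottle [ 0.572 -0.066  0.041] 0.74 [363. 256.]
dropper_bottle [0.513 0.287 0.02 ] 0.38 [572. 256.]
tray_hook [ 0.482 -0.407  0.066] 0.84 [148. 164.]
```

Emit:
carry_out(
  commands=[
    {"translation": [0.0, -0.4, 0], "turn": 0, "grip": 1},
    {"translation": [0, -0.8, 0], "turn": 0, "grip": 1},
    {"translation": [0, -1, 0], "turn": 0, "grip": 1},
    {"translation": [0, -1, 0], "turn": 0, "grip": 1},
    {"translation": [0, -1, 0], "turn": 0, "grip": 1},
  ],
)

```text
time: 5.05
position: [0.4363, -0.2951, 0.386]
tcp_rot: [-0.306, 3.127, 0.002]
wrist_force: [-0.7, 1.2, 0.0]
grip_width: 0.0851
finger_force: 0.0
```

```bash
python3 - <<'E'
from h import *
p=get_image("wrist");save(p,"w3");np.savez("w3",**p);print(p["xyz"],ctrl.state())
for l in "dropper_bottle tray_hook hook_tip hook_rest dropper_cup waste_jar".split():
        for r in spotter.look_for(p,l)[:2]: print(l,np.round(r["location"],3),round(r["conf"],2),proj(p,r["location"])[0].round())
E
```

```text
[ 0.3681 -0.3081  0.5495] {'time': 5.1, 'qpos': array([-0.7591,  0.025 ,  1.3885,  0.0008,  1.7285, -2.5258]), 'qd': array([ 0.0067, -0.0131,  0.0037, -0.0041, -0.0022, -0.0037]), 'tau': array([ -0.5773, -31.7166, -31.2102,  -0.035 ,  -0.0284,   0.0028]), 'position': array([ 0.4363, -0.2947,  0.3863]), 'tcp_rot': array([-0.3074,  3.1262,  0.0013]), 'wrist_force': array([-0.7257, -0.1222, -0.0548]), 'torque': array([ 0.0261, -0.0118, -0.0481]), 'finger_force': 0.0, 'grip_width': 0.08548719345814142}
dropper_bottle [ 0.564 -0.072  0.021] 0.69 [425. 258.]
tray_hook [ 0.481 -0.407  0.066] 0.9 [228. 177.]
hook_tip [ 0.482 -0.405  0.068] 0.58 [229. 179.]
hook_rest [ 0.497 -0.398  0.005] 0.79 [241. 181.]
dropper_cup [ 0.45  -0.563  0.049] 0.73 [126. 134.]
dropper_cup [0.554 0.201 0.008] 0.25 [572. 277.]
```

View pics/w3.png

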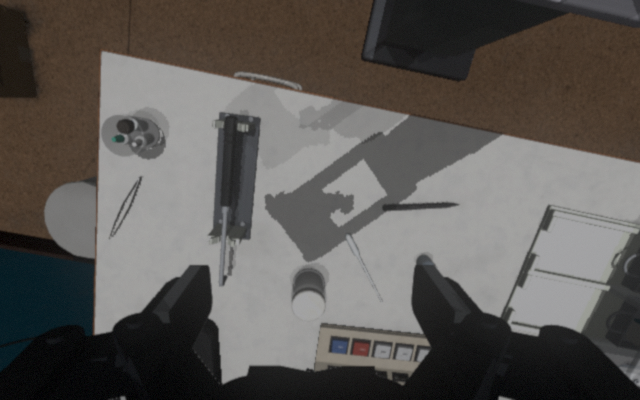

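The hook lies from (235,118) to its finger end at (222,283), with the rest around it, the cup at (140,133) and the jar at (308,290). The joint 6 range means I must grip it half a turn the other way. Next I'll fit the hook axis from both views.

```bash
python3 - <<'E'
from h import *
for n in ("w2","w3"):
    p=np.load(n+".npz");w=pts(p);f=p["frame"].astype(int).mean(2)
    reg=(w[...,0]>.36)&(w[...,0]<.72)&(w[...,1]>-.47)&(w[...,1]<-.34)
    m=reg&(w[...,2]>.052)&(w[...,2]<.085); 
    hd=m&(f<70)
    for nm,k in (("all",m),("handle",hd)):
        q=w[k]
        if len(q)<20: print(n,nm,len(q));continue
        vx,vy,x0,y0=cv2.fitLine(q[:,:2].astype(np.float32),cv2.DIST_HUBER,0,.001,.001).ravel()
        d=np.array([vx,vy])*np.sign(vx);t=(q[:,:2]-[x0,y0])@d;s=(q[:,:2]-[x0,y0])@[-d[1],d[0]]
        lo,hi=np.percentile(t,[.5,99.5]);print(n,nm,len(q),"head",np.degrees(np.arctan2(d[1],d[0])),"mid",np.array([x0,y0])+d*(lo+hi)/2,"ends",np.array([x0,y0])+d*lo,np.array([x0,y0])+d*hi,"len",hi-lo,"wid",np.percentile(s,[2,98]),"z",np.percentile(q[:,2],[10,50,90]))
    b=(abs(w[...,0]-.572)<.03)&(abs(w[...,1]+.066)<.03)&(w[...,2]>.03);q=w[b];
    if len(q): print("bottle",len(q),q.min(0),q.max(0))
    if n=="w3":
        c=(abs(w[...,0]-.64)<.06)&(abs(w[...,1]+.26)<.06)&(w[...,2]>.07);print("jar",w[c].min(0),w[c].max(0))
E
python3 - <<'E'
import cv2
a=cv2.imread("pics/w3.png")[90:310,170:340];cv2.imwrite("pics/w3c.png",cv2.resize(a,None,fx=2.7,fy=2.7,interpolation=cv2.INTER_CUBIC))
E
```

```text
w2 all 2175 head 3.362059 mid [ 0.5263 -0.4043] ends [ 0.3958 -0.4119] [ 0.6567 -0.3966] len 0.2613445912113679 wid [-0.0204  0.0217] z [0.0593 0.0667 0.07  ]
w2 handle 1276 head 3.232679 mid [ 0.4879 -0.4046] ends [ 0.3956 -0.4098] [ 0.5802 -0.3994] len 0.1848680696351509 wid [-0.0098  0.0196] z [0.0578 0.0681 0.0697]
bottle 214 [ 0.5637 -0.0777  0.03  ] [ 0.586  -0.0529  0.0667]
w3 all 1903 head 3.377979 mid [ 0.5263 -0.4051] ends [ 0.3958 -0.4128] [ 0.6567 -0.3974] len 0.26137504071238254 wid [-0.0209  0.0218] z [0.0601 0.0676 0.0704]
w3 handle 1101 head 3.5781438 mid [ 0.4853 -0.4074] ends [ 0.3955 -0.413 ] [ 0.5751 -0.4018] len 0.17998740491942133 wid [-0.0087  0.0059] z [0.0598 0.0687 0.0701]
bottle 38 [ 0.564  -0.0767  0.0305] [ 0.5712 -0.0542  0.0422]
jar [ 0.6283 -0.2815  0.0701] [ 0.6821 -0.2283  0.0833]
```

View pics/w3c.png

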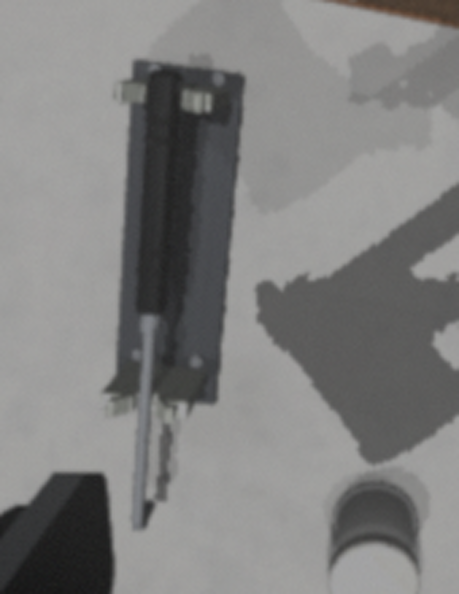

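The crop shows the handle running from (165,70) to (150,315) and the rod to the finger at (138,525), between the two forks.

```bash
python3 - <<'E'
from h import *
p=np.load("w3.npz")
P=[ray(p,170+(x+.0)/2.7,90+y/2.7,h) for x,y,h in ((164,70,.069),(150,315,.069),(150,318,.0635),(138,526,.0635))]
for a in P: print(a)
d=P[3]-P[0];print(np.degrees(np.arctan2(d[1],d[0])),np.hypot(*d[:2]))
w=pts(p);q=w[(w[...,2]>.0655)&(w[...,2]<.073)&(w[...,0]>.40)&(w[...,0]<.56)&(abs(w[...,1]+.405)<.03)&(p["frame"].mean(2)<60)]
for c in np.arange(.41,.54,.015):
    s=q[abs(q[:,0]-c)<.0075]; print(c.round(3),len(s),s[:,1].min() if len(s) else 0,s[:,1].max() if len(s) else 0)
print(q.min(0),q.max(0))
r=w[(w[...,2]>.056)&(w[...,2]<.068)&(w[...,0]>.59)&(w[...,0]<.72)&(abs(w[...,1]+.40)<.03)];print(r.min(0),r.max(0),np.median(r,0))
E
```

```text
[ 0.3948 -0.4136  0.069 ]
[ 0.5241 -0.4042  0.069 ]
[ 0.5276 -0.4051  0.0635]
[ 0.6557 -0.396   0.0635]
3.8563903823764574 0.2614831819179218
0.41 112 -0.4206608296621651 -0.4065350919786649
0.425 114 -0.42000061771997005 -0.40511674589821695
0.44 108 -0.41814333802424997 -0.40398545962333826
0.455 106 -0.41779177233434994 -0.4036449154657394
0.47 98 -0.4165822383319575 -0.4030616284110919
0.485 106 -0.41556444982223284 -0.40154503708702627
0.5 97 -0.41522008392643917 -0.4005051851657006
0.515 92 -0.41363166174614746 -0.39981110520715696
0.53 3 -0.4113953192475771 -0.4083934132816512
[ 0.4001 -0.421   0.0655] [ 0.5233 -0.3998  0.0719]
[ 0.5902 -0.4045  0.0561] [ 0.6605 -0.3943  0.0654] [ 0.6235 -0.3992  0.0629]
```

Hook: heading 3.8°, origin about (0.459,-0.410), axis 60 mm up. I'll grip 25 mm ahead of the origin, at (0.484,-0.409), turning -187°.

Emit:
carry_out(
  commands=[
    {"translation": [0.1, -0.2, 0], "turn": -0.19, "grip": 1},
    {"translation": [0.2, -0.4, 0], "turn": -0.38, "grip": 1},
    {"translation": [0.3, -0.6, 0], "turn": -0.57, "grip": 1},
    {"translation": [0.4, -0.8, 0], "turn": -0.76, "grip": 1},
    {"translation": [0.4, -0.95, 0], "turn": -0.95, "grip": 1},
    {"translation": [0.4, -0.95, 0], "turn": -1, "grip": 1},
  ],
)

```text
time: 6.0
position: [0.4837, -0.4123, 0.3849]
tcp_rot: [-0.923, -3.002, 0.0]
wrist_force: [0.3, 0.4, 0.4]
grip_width: 0.0853
finger_force: 0.0
```

Emit:
carry_out(
  commands=[
    {"translation": [0, 0, -0.1], "turn": -0.19, "grip": 1},
    {"translation": [0, 0, -0.2], "turn": -0.38, "grip": 1},
    {"translation": [0, 0, -0.3], "turn": -0.57, "grip": 1},
    {"translation": [0, 0, -0.4], "turn": -0.76, "grip": 1},
    {"translation": [0, 0, -0.5], "turn": -0.95, "grip": 1},
    {"translation": [0, 0, -0.5], "turn": -1, "grip": 1},
  ],
)

```text
time: 6.6
position: [0.4832, -0.4093, 0.3236]
tcp_rot: [-1.997, -2.42, -0.001]
wrist_force: [0.4, 1.3, -0.2]
grip_width: 0.0853
finger_force: 0.0
```

Emit:
carry_out(
  commands=[
    {"translation": [0, 0, -0.1], "turn": -0.19, "grip": 1},
    {"translation": [0, 0, -0.2], "turn": -0.38, "grip": 1},
    {"translation": [0, 0, -0.3], "turn": -0.57, "grip": 1},
    {"translation": [0, 0, -0.4], "turn": -0.76, "grip": 1},
    {"translation": [0, 0, -0.5], "turn": -0.95, "grip": 1},
    {"translation": [0, 0, -0.5], "turn": -1, "grip": 1},
  ],
)

```text
time: 7.2
position: [0.483, -0.4091, 0.2636]
tcp_rot: [-2.771, -1.471, 0.002]
wrist_force: [0.2, -0.1, 0.7]
grip_width: 0.0854
finger_force: 0.0
```

Emit:
carry_out(
  commands=[
    {"translation": [0, 0, -0.1], "turn": -0.19, "grip": 1},
    {"translation": [0, 0, -0.2], "turn": -0.38, "grip": 1},
    {"translation": [0, 0, -0.3], "turn": -0.57, "grip": 1},
    {"translation": [0, 0, -0.4], "turn": -0.76, "grip": 1},
    {"translation": [0, 0, -0.5], "turn": -0.95, "grip": 1},
    {"translation": [0, 0, -0.5], "turn": -1, "grip": 1},
    {"translation": [0, 0, -0.5], "turn": -1, "grip": 1},
  ],
)

```text
time: 7.9
position: [0.4837, -0.4099, 0.2056]
tcp_rot: [-3.126, -0.305, 0.001]
wrist_force: [0.1, -0.1, -0.1]
grip_width: 0.0855
finger_force: 0.0
```

```bash
cat >> h.py <<'E'
def tool(s):
    T=cv2.Rodrigues(np.array(s["tcp_rot"],float))[0];return np.degrees(np.arctan2(T[1,1],T[0,1]))
E
python3 - <<'E'
from h import *
p=get_image("wrist");save(p,"w4");np.savez("w4",**p);s=ctrl.state();print(p["xyz"],s["position"],s["time"],s["qpos"],"yhead",tool(s))
w=pts(p);f=p["frame"].mean(2)
q=w[(w[...,2]>.0655)&(w[...,2]<.073)&(w[...,0]>.40)&(w[...,0]<.56)&(abs(w[...,1]+.408)<.03)&(f<75)]
for c in np.arange(.425,.54,.015):
    a=q[abs(q[:,0]-c)<.0075]; print(c.round(3),len(a),a[:,1].min() if len(a) else 0,a[:,1].max() if len(a) else 0,np.median(a[:,2]))
print(q.min(0),q.max(0))
r=w[(w[...,2]>.056)&(w[...,2]<.068)&(w[...,0]>.59)&(w[...,0]<.72)&(abs(w[...,1]+.40)<.03)];print(r.min(0),r.max(0),np.median(r,0)) if len(r) else 0
E
```

```text
[ 0.5536 -0.3956  0.3691] [ 0.4839 -0.4102  0.2062] 7.95 [-0.8395  0.3344  1.3906  0.0001  1.4166  0.536 ] yhead -78.80778856867042
0.425 214 -0.42055736371483404 -0.4060083557531329 0.06943357347753479
0.44 217 -0.4199542844003458 -0.40530727592546406 0.06908722720113591
0.455 225 -0.41887412407823493 -0.40436402726329307 0.06913555317843872
0.47 236 -0.41787368087294935 -0.4034856752706937 0.06912665616820168
0.485 249 -0.4167795616044605 -0.4022063813497248 0.06919502068202171
0.5 262 -0.41583141861466066 -0.40153467124291997 0.06933482948807437
0.515 266 -0.4148536650747454 -0.4005693928460276 0.06897895396439735
0.53 39 -0.4129801951381634 -0.4013048522586751 0.06819713641294811
[ 0.4003 -0.4327  0.0655] [ 0.531  -0.3959  0.0722]
[ 0.59   -0.4059  0.0595] [ 0.6428 -0.3961  0.0657] [ 0.6168 -0.4011  0.0631]
```

Emit:
carry_out(
  commands=[
    {"translation": [0, 0, -0.25], "turn": -0.08, "grip": 1},
    {"translation": [0, 0, -0.5], "turn": -0.165, "grip": 1},
    {"translation": [0, 0.005, -0.7], "turn": -0.165, "grip": 1},
    {"translation": [0, 0.005, -0.9], "turn": -0.165, "grip": 1},
    {"translation": [0, 0.005, -0.9], "turn": -0.165, "grip": 1},
  ],
)

```text
time: 8.45
position: [0.4817, -0.4074, 0.0943]
tcp_rot: [-3.134, -0.102, 0.008]
wrist_force: [-0.2, 1.0, 0.2]
grip_width: 0.0856
finger_force: 0.0
```

Emit:
carry_out(
  commands=[
    {"translation": [0, 0, -0.16], "turn": 0, "grip": 1},
    {"translation": [0, 0, -0.32], "turn": 0, "grip": 1},
    {"translation": [0, 0, -0.47], "turn": 0, "grip": 1},
    {"translation": [0, 0, -0.47], "turn": 0, "grip": 1},
  ],
)

```text
time: 8.85
position: [0.483, -0.4089, 0.0407]
tcp_rot: [-3.137, -0.102, 0.003]
wrist_force: [-0.2, -0.1, 0.2]
grip_width: 0.0857
finger_force: 0.0
```

Emit:
carry_out(
  commands=[
    {"translation": [0, 0, 0], "turn": 0, "grip": 0},
    {"translation": [0, 0, 0], "turn": 0, "grip": -0.4},
    {"translation": [0, 0, 0], "turn": 0, "grip": -1},
    {"translation": [0, 0, 0], "turn": 0, "grip": -1},
    {"translation": [0, 0, 0], "turn": 0, "grip": -1},
    {"translation": [0, 0, 0], "turn": 0, "grip": -1},
    {"translation": [0, 0, 0], "turn": 0, "grip": -1},
    {"translation": [0, 0, 0], "turn": 0, "grip": -1},
  ],
  newtons=60,
)

```text
time: 9.65
position: [0.4841, -0.4102, 0.0426]
tcp_rot: [3.139, 0.101, 0.001]
wrist_force: [-0.9, 1.2, 5.6]
grip_width: 0.0115
finger_force: 59.0
```

Emit:
carry_out(
  commands=[
    {"translation": [0, 0, 0.08], "turn": 0, "grip": -1},
    {"translation": [0, 0, 0.2], "turn": 0, "grip": -1},
    {"translation": [0, 0, 0.45], "turn": 0, "grip": -1},
    {"translation": [0, 0, 0.75], "turn": 0, "grip": -1},
    {"translation": [0, 0, 1], "turn": 0, "grip": -1},
    {"translation": [0, 0, 1], "turn": 0, "grip": -1},
    {"translation": [0, 0, 1], "turn": 0, "grip": -1},
  ],
)

```text
time: 10.35
position: [0.4842, -0.4103, 0.1631]
tcp_rot: [3.138, 0.101, 0.002]
wrist_force: [-0.3, -0.3, -1.8]
grip_width: 0.0117
finger_force: 58.7
```

```bash
python3 - <<'E'
from h import *
p=get_image("wrist");save(p,"w5");np.savez("w5",**p);s=ctrl.state();print(s["position"],s["time"],s["wrist_force"],s["grip_width"],tool(s))
w=pts(p)
q=w[(w[...,2]>.13)&(w[...,0]>.5)&(w[...,0]<.72)&(abs(w[...,1]+.405)<.03)]
if len(q):
  print(q.min(0),q.max(0))
  for c in np.arange(.51,.67,.02):
    a=q[abs(q[:,0]-c)<.01]
    if len(a):print(c.round(3),len(a),np.median(a,0),a[:,2].max())
E
```

```text
[ 0.4833 -0.4094  0.1612] 10.4 [-0.2903  0.0754 -1.1919] 0.011393674450395318 -86.31062962576907
[ 0.5    -0.4278  0.1752] [ 0.5955 -0.3887  0.2762]
0.51 9463 [ 0.5021 -0.4093  0.2624] 0.27617038171475766
0.53 1314 [ 0.5286 -0.4065  0.1861] 0.19102687857828493
0.55 851 [ 0.5502 -0.4052  0.1836] 0.18593910431353827
0.57 928 [ 0.5703 -0.4039  0.1837] 0.18639982099908362
0.59 808 [ 0.5881 -0.4028  0.1835] 0.18614692083841247
```

View pics/w5.png

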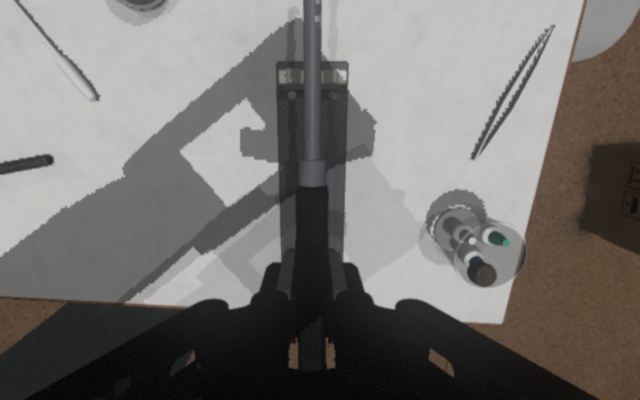

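The hook sits level and straight in the grip at (312,100–330), with the axis about 18 mm above the TCP. Now carry it towards the box, turning to heading 89°.

Emit:
carry_out(
  commands=[
    {"translation": [0, 0.25, 0], "turn": 0.15, "grip": -1},
    {"translation": [0, 0.5, 0], "turn": 0.3, "grip": -1},
    {"translation": [0, 0.75, 0], "turn": 0.45, "grip": -1},
    {"translation": [0, 1, 0], "turn": 0.6, "grip": -1},
  ],
)

```text
time: 10.8
position: [0.4821, -0.2876, 0.159]
tcp_rot: [-3.024, -0.837, 0.004]
wrist_force: [0.6, 0.4, -0.1]
grip_width: 0.0119
finger_force: 58.8
```

Emit:
carry_out(
  commands=[
    {"translation": [0, 0.25, 0], "turn": 0.15, "grip": -1},
    {"translation": [0, 0.5, 0], "turn": 0.3, "grip": -1},
    {"translation": [0, 0.75, 0], "turn": 0.45, "grip": -1},
    {"translation": [0, 1, 0], "turn": 0.6, "grip": -1},
  ],
)

```text
time: 11.2
position: [0.482, -0.1678, 0.1593]
tcp_rot: [-2.745, -1.52, 0.004]
wrist_force: [0.7, 0.3, -0.8]
grip_width: 0.0115
finger_force: 58.8
```

Emit:
carry_out(
  commands=[
    {"translation": [0, 0.25, 0], "turn": 0.15, "grip": -1},
    {"translation": [0, 0.5, 0], "turn": 0.3, "grip": -1},
    {"translation": [0, 0.75, 0], "turn": 0.45, "grip": -1},
    {"translation": [0, 1, 0], "turn": 0.6, "grip": -1},
  ],
)

```text
time: 11.6
position: [0.4818, -0.0482, 0.1595]
tcp_rot: [-2.314, -2.119, 0.004]
wrist_force: [0.4, -0.4, -1.0]
grip_width: 0.0118
finger_force: 58.8
```

Emit:
carry_out(
  commands=[
    {"translation": [0.1, 0.25, 0], "turn": 0.05, "grip": -1},
    {"translation": [0.125, 0.5, 0], "turn": 0.095, "grip": -1},
    {"translation": [0.125, 0.65, 0], "turn": 0.095, "grip": -1},
    {"translation": [0.125, 0.65, 0], "turn": 0.095, "grip": -1},
    {"translation": [0.125, 0.65, 0], "turn": 0.095, "grip": -1},
  ],
)

```text
time: 12.1
position: [0.4974, 0.0282, 0.1601]
tcp_rot: [-2.239, -2.201, 0.004]
wrist_force: [-0.1, 0.1, -0.3]
grip_width: 0.0113
finger_force: 58.8
```

```bash
python3 - <<'E'
from h import *
s=ctrl.state();print(s["position"],s["time"],s["qpos"],tool(s))
p=np.load("w1.npz");w=pts(p)
q=w[(abs(w[...,0]-.503)<.025)&(w[...,1]>.235)&(w[...,1]<.30)&(w[...,2]>.02)&(w[...,2]<.04)];print("w1 loop",len(q),q.min(0),q.max(0),np.median(q,0))
for n in ("top","scene"):
    p=get_image(n);save(p,n+"1");np.savez(n+"1",**p);w=pts(p)
    for l in ("dish_tray_loop","hook_tip","petri_dish"):
        for r in spotter.look_for(p,l)[:2]: print(n,l,np.round(r["location"],3),round(r["conf"],2))
    q=w[(abs(w[...,0]-.503)<.02)&(w[...,1]>.06)&(w[...,1]<.235)&(w[...,2]>.16)&(w[...,2]<.2)];print(len(q),q[:,1].max(),np.median(q[q[:,1]>.16],0))
    q=w[(abs(w[...,0]-.503)<.025)&(w[...,1]>.235)&(w[...,1]<.30)&(w[...,2]>.02)&(w[...,2]<.04)];print("loop",len(q),q.min(0) if len(q) else 0,q.max(0) if len(q) else 0)
E
```

```text
[0.4974 0.0282 0.1601] 12.1 [-0.1168  0.0951  1.7789 -0.0007  1.271  -0.0996] -0.9743246988660719
w1 loop 102 [0.4833 0.2529 0.0289] [0.5229 0.2697 0.0347] [0.5022 0.2591 0.0322]
top hook_tip [ 0.447 -0.564  0.05 ] 0.75
58 0.20720478927081826 [0.4995 0.1852 0.1794]
loop 26 [0.4818 0.2498 0.0243] [0.5232 0.276  0.0371]
scene dish_tray_loop [0.522 0.284 0.022] 0.48
scene hook_tip [ 0.499 -0.011  0.188] 0.52
scene petri_dish [ 0.495 -0.018  0.181] 0.66
scene petri_dish [0.504 0.331 0.025] 0.57
22 0.2066509492680122 [0.5016 0.1862 0.1823]
loop 59 [0.4784 0.2519 0.0207] [0.5241 0.295  0.0396]
```

Emit:
carry_out(
  commands=[
    {"translation": [0.02, 0, -0.25], "turn": 0, "grip": -1},
    {"translation": [0.02, 0, -0.5], "turn": 0, "grip": -1},
    {"translation": [0.02, 0, -0.77], "turn": 0, "grip": -1},
    {"translation": [0.02, 0, -0.77], "turn": 0, "grip": -1},
    {"translation": [0.02, 0.15, -0.77], "turn": 0, "grip": -1},
    {"translation": [0.02, 0.35, -0.77], "turn": 0, "grip": -1},
    {"translation": [0.02, 0.57, -0.77], "turn": 0, "grip": -1},
    {"translation": [0.02, 0.57, -0.77], "turn": 0, "grip": -1},
    {"translation": [0.02, 0.57, -0.77], "turn": 0, "grip": -1},
  ],
)

```text
time: 13.4
position: [0.5023, 0.0967, 0.0709]
tcp_rot: [2.238, 2.201, 0.002]
wrist_force: [0.4, 0.2, -1.1]
grip_width: 0.0112
finger_force: 58.8
```

```bash
python3 - <<'E'
from h import *
s=ctrl.state();print(s["position"],s["wrist_force"],s["time"])
ims=[]
for n in ("top","scene"):
    p=get_image(n);np.savez(n+"2",**p)
    c=proj(p,[.503,.24,.05])[0].astype(int)
    a=p["frame"][c[1]-50:c[1]+50,c[0]-50:c[0]+50,::-1];ims.append(cv2.resize(a,(400,400),interpolation=cv2.INTER_CUBIC))
    print(n,c,(proj(p,[[.503,.272,.09],[.503,.272,.05],[.503,.252,.03],[.503,.272,.03]])-c+50)*4)
cv2.imwrite("pics/pair.png",np.hstack(ims))
E
```

```text
[0.5023 0.0967 0.0709] [ 0.4012  0.1951 -1.1061] 13.4
top [234 234] [[156.4518 200.7762]
 [167.9892 206.1979]
 [194.871  206.2232]
 [173.5142 208.7943]]
scene [242 166] [[177.5172 153.2522]
 [183.9705 185.174 ]
 [197.532  210.4499]
 [187.1073 200.6903]]
```

View pics/pair.png

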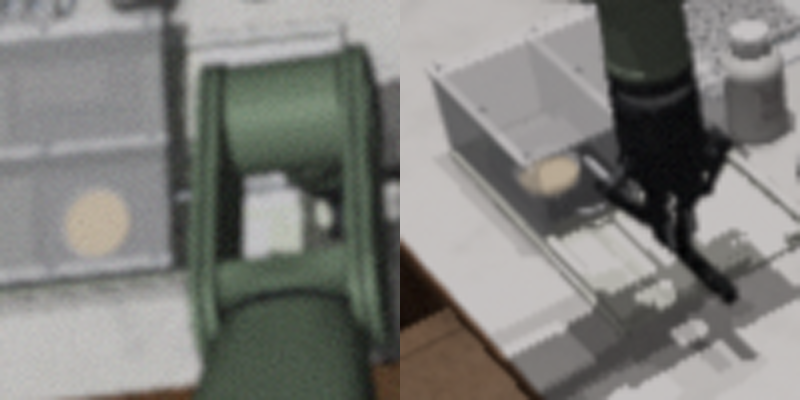

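In the left half (top) the rod crosses the mouth at (185,197) in the dish lane; in the right half (scene) the hook runs level into the near bay. The numbers agree, so I'll drop the finger in.

Emit:
carry_out(
  commands=[
    {"translation": [-0.02, 0, -0.08], "turn": 0, "grip": -1},
    {"translation": [-0.02, 0, -0.16], "turn": 0, "grip": -1},
    {"translation": [-0.02, 0, -0.24], "turn": 0, "grip": -1},
    {"translation": [-0.02, 0, -0.31], "turn": 0, "grip": -1},
    {"translation": [-0.02, 0, -0.31], "turn": 0, "grip": -1},
    {"translation": [-0.02, 0, -0.31], "turn": 0, "grip": -1},
  ],
)

```text
time: 14.1
position: [0.4985, 0.0965, 0.0316]
tcp_rot: [-2.241, -2.201, 0.001]
wrist_force: [-0.1, -0.4, -0.7]
grip_width: 0.0117
finger_force: 58.8
```

The finger went down freely (tip about 16 mm up). Now draw slowly, letting the handle swing towards the robot, away from the bottle.

Emit:
carry_out(
  commands=[
    {"translation": [-0.012, -0.05, 0], "turn": -0.011, "grip": -1},
    {"translation": [-0.025, -0.1, 0], "turn": -0.022, "grip": -1},
    {"translation": [-0.041, -0.16, 0], "turn": -0.035, "grip": -1},
    {"translation": [-0.06, -0.24, 0], "turn": -0.053, "grip": -1},
    {"translation": [-0.08, -0.32, 0], "turn": -0.07, "grip": -1},
    {"translation": [-0.1, -0.4, 0], "turn": -0.088, "grip": -1},
    {"translation": [-0.12, -0.48, 0], "turn": -0.106, "grip": -1},
    {"translation": [-0.14, -0.56, 0], "turn": -0.123, "grip": -1},
    {"translation": [-0.16, -0.64, 0], "turn": -0.14, "grip": -1},
    {"translation": [-0.18, -0.72, 0], "turn": -0.16, "grip": -1},
    {"translation": [-0.2, -0.8, 0], "turn": -0.176, "grip": -1},
    {"translation": [-0.217, -0.86, 0], "turn": -0.19, "grip": -1},
    {"translation": [-0.228, -0.907, 0], "turn": -0.2, "grip": -1},
    {"translation": [-0.228, -0.907, 0], "turn": -0.2, "grip": -1},
  ],
)

```text
time: 15.5
position: [0.4713, -0.0134, 0.0322]
tcp_rot: [2.408, 2.017, -0.001]
wrist_force: [0.3, 1.1, -0.4]
grip_width: 0.0122
finger_force: 58.9
```

```bash
python3 - <<'E'
from h import *
s=ctrl.state();print(s["position"],s["wrist_force"],s["time"],tool(s))
for n in ("scene","top"):
    p=get_image(n);np.savez(n+"3",**p)
    for l in ("petri_dish","dish_tray","dish_tray_loop","other_tray","dropper_bottle"):
        for r in spotter.look_for(p,l)[:2]: print(n,l,np.round(r["location"],3),round(r["conf"],2))
E
```

```text
[ 0.4713 -0.0134  0.0322] [ 0.2542  1.1283 -0.3981] 15.5 -10.085997394151306
scene petri_dish [0.498 0.246 0.025] 0.5
scene dish_tray [0.507 0.234 0.023] 0.81
scene dish_tray_loop [0.503 0.238 0.022] 0.55
top petri_dish [0.496 0.25  0.029] 0.5
top dish_tray [0.507 0.216 0.012] 0.92
top dish_tray [ 0.449 -0.559  0.048] 0.7
top dish_tray_loop [0.509 0.216 0.011] 0.78
top other_tray [0.508 0.215 0.009] 0.41
top dropper_bottle [ 0.458 -0.063  0.056] 0.74
```

The tray is following. I'll continue to the stops.

Emit:
carry_out(
  commands=[
    {"translation": [-0.012, -0.05, 0], "turn": -0.01, "grip": -1},
    {"translation": [-0.03, -0.13, 0], "turn": -0.025, "grip": -1},
    {"translation": [-0.048, -0.21, 0], "turn": -0.04, "grip": -1},
    {"translation": [-0.066, -0.29, 0], "turn": -0.056, "grip": -1},
    {"translation": [-0.085, -0.37, 0], "turn": -0.072, "grip": -1},
    {"translation": [-0.1, -0.43, 0], "turn": -0.084, "grip": -1},
    {"translation": [-0.11, -0.47, 0], "turn": -0.092, "grip": -1},
    {"translation": [-0.117, -0.5, 0], "turn": -0.1, "grip": -1},
    {"translation": [-0.122, -0.525, 0], "turn": -0.105, "grip": -1},
    {"translation": [-0.126, -0.54, 0], "turn": -0.11, "grip": -1},
    {"translation": [-0.126, -0.54, 0], "turn": -0.11, "grip": -1},
  ],
)

```text
time: 17.2
position: [0.4563, -0.0774, 0.0322]
tcp_rot: [2.492, 1.913, -0.0]
wrist_force: [0.3, 1.9, -1.2]
grip_width: 0.0117
finger_force: 58.8
```

Emit:
carry_out(
  commands=[
    {"translation": [0, -0.015, 0], "turn": 0, "grip": -1},
    {"translation": [0, -0.03, 0], "turn": 0, "grip": -1},
    {"translation": [0, -0.03, 0], "turn": 0, "grip": -1},
  ],
)

```text
time: 17.5
position: [0.4564, -0.0806, 0.0321]
tcp_rot: [-2.492, -1.912, -0.0]
wrist_force: [-0.4, 4.1, -1.9]
grip_width: 0.0115
finger_force: 58.8
```

Emit:
carry_out(
  commands=[
    {"translation": [0, -0.015, 0], "turn": 0, "grip": -1},
    {"translation": [0, -0.025, 0], "turn": 0, "grip": -1},
    {"translation": [0, -0.025, 0], "turn": 0, "grip": -1},
  ],
)

```text
time: 17.8
position: [0.4562, -0.0813, 0.0317]
tcp_rot: [-2.491, -1.909, -0.004]
wrist_force: [2.4, 10.8, -1.2]
grip_width: 0.0116
finger_force: 58.7
```

```bash
python3 - <<'E'
from h import *
s=ctrl.state();print(s["position"],s["wrist_force"],s["time"],tool(s))
for n in ("top","scene"):
    p=get_image(n);np.savez(n+"4",**p);save(p,n+"4");w=pts(p)
    q=w[(w[...,0]>.452)&(w[...,0]<.556)&(w[...,1]>.06)&(w[...,1]<.257)&(w[...,2]>.031)&(w[...,2]<.041)]
    print(n,len(q),q.min(0),q.max(0),"front wall y",np.percentile(q[:,1],[2,5,10,90,98]))
    h=np.histogram(q[:,1],np.arange(.06,.26,.01))[0];print(h)
E
```

```text
[ 0.4562 -0.0813  0.0317] [ 2.4366 10.7866 -1.1943] 17.8 -15.066852688451167
top 137 [0.4546 0.0822 0.031 ] [0.5539 0.2569 0.0409] front wall y [0.0857 0.0897 0.1046 0.2336 0.2367]
[ 0  0  7  6  5 21  4  3  4  7 12  9 11  6  9  5  3 24  0]
scene 186 [0.4539 0.081  0.031 ] [0.5514 0.2555 0.0409] front wall y [0.0881 0.102  0.1165 0.2347 0.2383]
[ 0  0  6  4  2 27  6  2  4  7 15 17 11 18 12  8  6 39  1]
```

The tray walls span y 0.118–0.238 and the force rose to 11 N, so the tray is against the stops. Now ease off, lift out and check.

Emit:
carry_out(
  commands=[
    {"translation": [0, 0.05, 0], "turn": 0, "grip": -1},
    {"translation": [0, 0.1, 0], "turn": 0, "grip": -1},
    {"translation": [0, 0.1, 0], "turn": 0, "grip": -1},
    {"translation": [0, 0.1, 0.1], "turn": 0, "grip": -1},
    {"translation": [0, 0.1, 0.25], "turn": 0, "grip": -1},
    {"translation": [0, 0.1, 0.45], "turn": 0, "grip": -1},
    {"translation": [0, 0.1, 0.75], "turn": 0, "grip": -1},
    {"translation": [0, 0.1, 1], "turn": 0, "grip": -1},
    {"translation": [0, 0.1, 1], "turn": 0, "grip": -1},
  ],
)

```text
time: 18.8
position: [0.4606, -0.0737, 0.1583]
tcp_rot: [2.484, 1.906, 0.01]
wrist_force: [0.7, -0.0, -0.2]
grip_width: 0.0118
finger_force: 58.9
```

```bash
python3 - <<'E'
from h import *
s=ctrl.state();print(s["position"],s["wrist_force"],s["time"],tool(s))
ims=[]
for n in ("top","scene"):
    p=get_image(n);np.savez(n+"5",**p);w=pts(p)
    q=w[(w[...,0]>.452)&(w[...,0]<.556)&(w[...,1]>.10)&(w[...,1]<.257)&(w[...,2]>.031)&(w[...,2]<.041)]
    print(n,np.histogram(q[:,1],np.arange(.10,.26,.005))[0])
    for l in ("petri_dish","dropper_bottle"):
        for r in spotter.look_for(p,l)[:2]: print(n,l,np.round(r["location"],3),round(r["conf"],2))
    c=proj(p,[.503,.16,.05])[0].astype(int)
    a=p["frame"][c[1]-60:c[1]+60,c[0]-60:c[0]+60,::-1];ims.append(cv2.resize(a,(400,400),interpolation=cv2.INTER_CUBIC))
cv2.imwrite("pics/pair2.png",np.hstack(ims))
E
```

```text
[ 0.4606 -0.0737  0.1583] [ 0.6631 -0.0346 -0.2348] 18.8 -15.001591087300731
top [ 2  3  3 23  2  2  3  2  2  4  3  3  2  4  4  5  2  5  5  6  6  3  2  3
  2  1 15 10  0  0  0]
top petri_dish [0.494 0.18  0.03 ] 0.67
scene [ 3  1  5 21  5  3  1  1  4  4  5  3  5  4  5  6  7  6  5  6  6  4  4  1
  3  5 18 16  2  0  0]
scene petri_dish [0.492 0.174 0.022] 0.66
scene dropper_bottle [ 0.568 -0.07   0.033] 0.44
```

View pics/pair2.png

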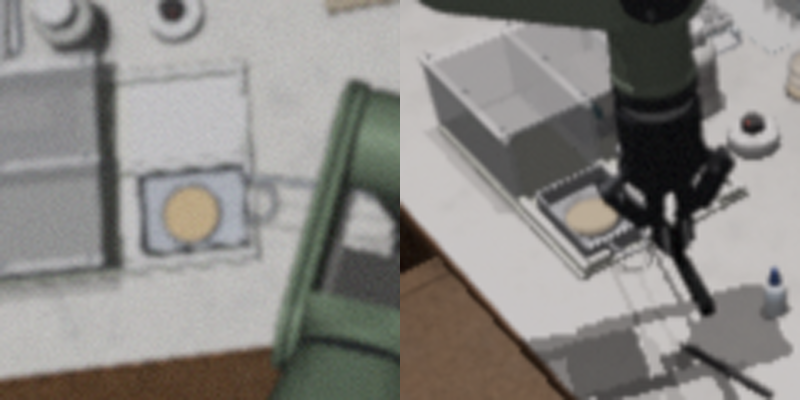

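The tray stands against the stops (loop at left (262,203)) with the dish in it (190,213). The hook is clear and the bottle is standing. Now back to the rest.

Emit:
carry_out(
  commands=[
    {"translation": [0, -0.25, 0], "turn": -0.15, "grip": -1},
    {"translation": [0, -0.5, 0], "turn": -0.3, "grip": -1},
    {"translation": [0, -0.75, 0], "turn": -0.45, "grip": -1},
    {"translation": [0, -1, 0], "turn": -0.6, "grip": -1},
  ],
)

```text
time: 19.5
position: [0.4553, -0.1923, 0.1507]
tcp_rot: [-2.871, -1.271, 0.003]
wrist_force: [0.0, 0.8, -0.7]
grip_width: 0.0115
finger_force: 58.9
```

Emit:
carry_out(
  commands=[
    {"translation": [0.03, -0.25, 0], "turn": -0.15, "grip": -1},
    {"translation": [0.05, -0.5, 0], "turn": -0.3, "grip": -1},
    {"translation": [0.08, -0.75, 0], "turn": -0.45, "grip": -1},
    {"translation": [0.1, -1, 0], "turn": -0.6, "grip": -1},
  ],
)

```text
time: 19.9
position: [0.4675, -0.3123, 0.1504]
tcp_rot: [-3.088, -0.565, 0.003]
wrist_force: [0.9, 0.5, -1.2]
grip_width: 0.0116
finger_force: 58.9
```

Emit:
carry_out(
  commands=[
    {"translation": [0.03, -0.25, 0], "turn": -0.12, "grip": -1},
    {"translation": [0.06, -0.5, 0], "turn": -0.24, "grip": -1},
    {"translation": [0.096, -0.7, 0], "turn": -0.34, "grip": -1},
    {"translation": [0.096, -0.8, 0], "turn": -0.385, "grip": -1},
    {"translation": [0.096, -0.8, 0], "turn": -0.385, "grip": -1},
    {"translation": [0.096, -0.8, 0], "turn": -0.385, "grip": -1},
    {"translation": [0.096, -0.8, 0], "turn": -0.385, "grip": -1},
  ],
)

```text
time: 20.6
position: [0.4796, -0.4061, 0.1517]
tcp_rot: [-3.138, -0.104, 0.001]
wrist_force: [-0.5, 1.0, -1.3]
grip_width: 0.0117
finger_force: 58.9
```

```bash
python3 - <<'E'
from h import *
p=get_image("wrist");np.savez("w6",**p)
s=ctrl.state();print(s["position"],s["time"],tool(s),s["wrist_force"])
for n in ("w5","w6"):
  w=pts(np.load(n+".npz"))
  q=w[(w[...,2]>.165)&(w[...,2]<.2)&(w[...,0]>.5)&(w[...,0]<.72)&(abs(w[...,1]+.405)<.03)]
  for c in (.55,.57,.59):
    a=q[abs(q[:,0]-c)<.01];print(n,c,len(a),np.median(a,0))
E
```

```text
[ 0.4798 -0.4063  0.152 ] 20.65 -86.21396015050597 [-0.5306  0.7884 -1.5911]
w5 0.55 851 [ 0.5502 -0.4052  0.1836]
w5 0.57 928 [ 0.5703 -0.4039  0.1837]
w5 0.59 808 [ 0.5881 -0.4028  0.1835]
w6 0.55 871 [ 0.5501 -0.4007  0.172 ]
w6 0.57 973 [ 0.5704 -0.3994  0.1719]
w6 0.59 564 [ 0.5853 -0.3985  0.1718]
```

Emit:
carry_out(
  commands=[
    {"translation": [0.035, -0.035, -0.1], "turn": -0.002, "grip": -1},
    {"translation": [0.035, -0.035, -0.25], "turn": -0.002, "grip": -1},
    {"translation": [0.035, -0.035, -0.4], "turn": -0.002, "grip": -1},
    {"translation": [0.035, -0.035, -0.4], "turn": -0.002, "grip": -1},
    {"translation": [0.035, -0.035, -0.4], "turn": -0.002, "grip": -1},
    {"translation": [0.035, -0.035, -0.4], "turn": -0.002, "grip": -1},
  ],
)

```text
time: 21.25
position: [0.4847, -0.4124, 0.1052]
tcp_rot: [3.139, 0.099, 0.002]
wrist_force: [-0.5, 1.0, -1.8]
grip_width: 0.0116
finger_force: 58.9
```

```bash
python3 - <<'E'
from h import *
p=get_image("wrist");np.savez("w7",**p)
s=ctrl.state();print(s["position"],s["time"],tool(s),s["wrist_force"])
for n in ("w5","w7"):
  p=np.load(n+".npz");w=pts(p);f=p["frame"].mean(2)
  zt=.1835 if n=="w5" else s["position"][2]+.0215
  q=(abs(w[...,2]-zt)<.012)&(w[...,0]>.5)&(w[...,0]<.72)&(abs(w[...,1]+.405)<.03)
  for c in (.55,.57,.59):
    a=w[q&(abs(w[...,0]-c)<.01)];print(n,c,len(a),np.median(a,0) if len(a) else 0)
  print(f[140:215:3,312].round())
E
```

```text
[ 0.4848 -0.4126  0.1055] 21.3 -86.38932513490064 [-0.8001 -0.2467 -0.178 ]
w5 0.55 851 [ 0.5502 -0.4052  0.1836]
w5 0.57 928 [ 0.5703 -0.4039  0.1837]
w5 0.59 808 [ 0.5881 -0.4028  0.1835]
[99. 99. 99. 97. 95. 96. 95. 85. 91. 91. 93. 93. 91. 92. 90. 89. 33. 31.
 35. 33. 34. 31. 34. 33. 31.]
w7 0.55 852 [ 0.5502 -0.4074  0.1256]
w7 0.57 931 [ 0.5703 -0.4062  0.1257]
w7 0.59 824 [ 0.588  -0.4052  0.1256]
[100. 102. 100.  99. 100.  98.  97.  83.  96.  95.  95.  94.  93.  93.
  94.  91.  26.  27.  31.  30.  32.  30.  28.  28.  29.]
```

Emit:
carry_out(
  commands=[
    {"translation": [-0.005, 0.018, 0], "turn": 0, "grip": -1},
    {"translation": [-0.005, 0.018, 0], "turn": 0, "grip": -1},
    {"translation": [-0.005, 0.018, -0.1], "turn": 0, "grip": -1},
    {"translation": [-0.005, 0.018, -0.2], "turn": 0, "grip": -1},
    {"translation": [-0.005, 0.018, -0.28], "turn": 0, "grip": -1},
    {"translation": [-0.005, 0.018, -0.28], "turn": 0, "grip": -1},
    {"translation": [-0.005, 0.018, -0.28], "turn": 0, "grip": -1},
  ],
)

```text
time: 22.0
position: [0.483, -0.4093, 0.0695]
tcp_rot: [-3.139, -0.099, 0.002]
wrist_force: [-0.3, 0.2, -0.4]
grip_width: 0.0117
finger_force: 58.8
```

```bash
python3 - <<'E'
from h import *
p=get_image("wrist");np.savez("w8",**p)
s=ctrl.state();print(s["position"],s["time"],tool(s),s["wrist_force"])
w=pts(p)
q=(abs(w[...,2]-s["position"][2]-.0215)<.008)&(w[...,0]>.5)&(w[...,0]<.72)&(abs(w[...,1]+.405)<.006)
for c in (.55,.57,.59):
    a=w[q&(abs(w[...,0]-c)<.01)];print(c,len(a),np.median(a,0) if len(a) else 0)
E
```

```text
[ 0.4834 -0.4098  0.0703] 22.05 -86.40434151088516 [ 0.081   0.5674 -1.191 ]
0.55 856 [ 0.5502 -0.4043  0.0899]
0.57 943 [ 0.5703 -0.403   0.0897]
0.59 704 [ 0.587  -0.4023  0.0897]
```

Emit:
carry_out(
  commands=[
    {"translation": [0, -0.005, -0.06], "turn": 0, "grip": -1},
    {"translation": [0, -0.005, -0.12], "turn": 0, "grip": -1},
    {"translation": [0, -0.005, -0.17], "turn": 0, "grip": -1},
    {"translation": [0, -0.005, -0.21], "turn": 0, "grip": -1},
    {"translation": [0, -0.005, -0.21], "turn": 0, "grip": -1},
    {"translation": [0, -0.005, -0.21], "turn": 0, "grip": -1},
  ],
)

```text
time: 22.65
position: [0.4834, -0.4103, 0.0451]
tcp_rot: [-3.14, -0.099, 0.0]
wrist_force: [0.7, 0.6, -1.2]
grip_width: 0.0119
finger_force: 58.9
```

```bash
python3 - <<'E'
from h import *
p=get_image("wrist");np.savez("w9",**p)
s=ctrl.state();print(s["position"],s["time"],tool(s),s["wrist_force"])
w=pts(p)
q=(abs(w[...,2]-s["position"][2]-.0215)<.008)&(w[...,0]>.5)&(w[...,0]<.72)&(abs(w[...,1]+.405)<.006)
for c in (.55,.57):
    a=w[q&(abs(w[...,0]-c)<.01)];print(c,len(a),np.median(a,0) if len(a) else 0)
E
```

```text
[ 0.4835 -0.4105  0.0455] 22.7 -86.40077153742261 [ 0.1181  0.4458 -0.953 ]
0.55 857 [ 0.5502 -0.4053  0.0655]
0.57 983 [ 0.5708 -0.4041  0.0654]
```

Emit:
carry_out(
  commands=[
    {"translation": [0, 0, -0.01], "turn": 0, "grip": -1},
    {"translation": [0, 0, -0.02], "turn": 0, "grip": -1},
    {"translation": [0, 0, -0.02], "turn": 0, "grip": -1},
  ],
  newtons=20,
)

```text
time: 23.0
position: [0.4834, -0.4103, 0.0429]
tcp_rot: [-3.14, -0.099, 0.0]
wrist_force: [-0.0, 0.2, -1.2]
grip_width: 0.0114
finger_force: 58.9
```

Emit:
carry_out(
  commands=[
    {"translation": [0, 0, 0], "turn": 0, "grip": -0.4},
    {"translation": [0, 0, 0], "turn": 0, "grip": -0.2},
    {"translation": [0, 0, 0], "turn": 0, "grip": 0.2},
    {"translation": [0, 0, 0], "turn": 0, "grip": 0.6},
    {"translation": [0, 0, 0], "turn": 0, "grip": 0.6},
    {"translation": [0, 0, 0], "turn": 0, "grip": 0.6},
    {"translation": [0, 0, 0.15], "turn": 0, "grip": 0.6},
    {"translation": [0, 0, 0.4], "turn": 0, "grip": 0.6},
    {"translation": [0, 0, 0.8], "turn": 0, "grip": 0.6},
    {"translation": [0, 0, 1], "turn": 0, "grip": 0.6},
    {"translation": [0, 0, 1], "turn": 0, "grip": 0.6},
  ],
)

```text
time: 24.1
position: [0.4861, -0.4133, 0.1692]
tcp_rot: [3.131, 0.098, 0.011]
wrist_force: [0.4, 0.1, 0.9]
grip_width: 0.0684
finger_force: 0.0
```

Emit:
carry_out(
  commands=[
    {"translation": [0, 0.2, 0.3], "turn": 0, "grip": 0.6},
    {"translation": [0, 0.5, 0.6], "turn": 0, "grip": 0.6},
    {"translation": [0, 0.5, 0.6], "turn": 0, "grip": 0.6},
    {"translation": [0, 0.5, 0.6], "turn": 0, "grip": 0.6},
  ],
)

```text
time: 24.5
position: [0.4837, -0.35, 0.2353]
tcp_rot: [3.139, 0.101, 0.001]
wrist_force: [-0.8, -0.2, -0.8]
grip_width: 0.0686
finger_force: 0.0
```

```bash
python3 - <<'E'
from h import *
p=get_image("wrist");s=ctrl.state();print(s["position"],s["time"],s["wrist_force"],s["grip_width"])
w=pts(p);f=p["frame"].mean(2)
q=w[(w[...,2]>.0655)&(w[...,2]<.073)&(w[...,0]>.40)&(w[...,0]<.56)&(abs(w[...,1]+.408)<.03)&(f<75)]
for c in (.425,.455,.485,.515):
    a=q[abs(q[:,0]-c)<.0075]; print(c,len(a),a[:,1].min(),a[:,1].max(),np.median(a[:,2]))
m=(w[...,2]>.055)&(w[...,2]<.07)&(w[...,0]>.54)&(w[...,0]<.7)&(abs(w[...,1]+.40)<.02);print("rod end",w[m].max(0),np.median(w[m][w[m][:,0]>.6],0))
print("handle x",q.min(0),q.max(0))
for n in ("top","scene"):
    p=get_image(n);w=pts(p)
    q=w[(w[...,0]>.452)&(w[...,0]<.556)&(w[...,1]>.10)&(w[...,1]<.257)&(w[...,2]>.031)&(w[...,2]<.041)]
    print(n,np.histogram(q[:,1],np.arange(.10,.26,.005))[0])
    for l in ("petri_dish","dropper_bottle","tray_hook","waste_jar","dropper_cup","lab_timer"):
        for r in spotter.look_for(p,l)[:1]: print(n,l,np.round(r["location"],3),round(r["conf"],2))
E
```

```text
[ 0.483  -0.35    0.2338] 24.55 [ 1.1368  0.4582 -0.2704] 0.06815438256065748
0.425 186 -0.4208989232252941 -0.40566835503780996 0.06928337961381609
0.455 191 -0.41835463344296764 -0.4040052742910011 0.06898868557803939
0.485 211 -0.4162078484018873 -0.40176520776251223 0.06909252465851096
0.515 224 -0.4148111872760842 -0.4005430957190864 0.06918605939823672
rod end [ 0.653 -0.38   0.07 ] [ 0.6274 -0.3996  0.063 ]
handle x [ 0.4    -0.4305  0.0655] [ 0.5319 -0.3965  0.0717]
top [ 2  4  2 23  1  4  1  1  1  4  5  5  5  4  4  5  5  2  3  4  6  4  1  3
  2  2 20  7  0  0  0]
top dropper_bottle [ 0.574 -0.068  0.04 ] 0.44
top tray_hook [ 0.481 -0.402  0.066] 0.5
top waste_jar [ 0.644 -0.244  0.08 ] 0.47
top dropper_cup [ 0.446 -0.563  0.05 ] 0.56
top lab_timer [0.727 0.184 0.023] 0.74
scene [ 2  3  5 33  8  2  2  4  3  2  8 11  5  5  7  5  8  5  9 10  7  4  3  4
  1  9 14 15  1  0  0]
scene petri_dish [ 0.641 -0.28   0.041] 0.64
scene dropper_bottle [ 0.571 -0.071  0.035] 0.43
scene tray_hook [ 0.479 -0.414  0.064] 0.93
scene waste_jar [ 0.647 -0.278  0.042] 0.59
scene dropper_cup [ 0.445 -0.556  0.051] 0.87
scene lab_timer [0.729 0.171 0.024] 0.46
```

The hook is seated just as it lay, the tray is at the stops, everything else is in place and the robot is clear.

```bash
python3 -c "
from cell import ctrl
print(ctrl.sign_off())"
```

```text
the job is handed in; nothing more can be done
None
```

The job is handed in: the dish tray is drawn out against the stops with its dish still in it, the hook is back in its rest as it lay, and the bottle, jar, cup and timer stand where they were; I did not re-measure the other tray, but nothing entered its bay.

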